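Clamp a glued blank in a cam clamp

TASK

Slide the clamp's sliding jaw up by its red post, with the orange lever still standing open, until its pad presses lightly on the wooden blank with the blue bird and the blank sits tight against the fixed jaw. Then flip the orange lever over so that it snaps past centre and the blank stays clamped, and let go. Never squeeze the fresh glue joint with more than 12 N or press the orange grip with more than 20 N, and leave everything else on the table where it is.

Things in the scene. Friction and masses are not known exactly. Their poses are not given: they have to be found in the camera images.
- base: The clamp's plywood board, 120 (x) x 360 (y) x 20 high, fixed to the table; origin at the centre of its underside. Its y axis is the clamping direction: the sliding jaw slides along +y towards the fixed jaw. The red post is on its -x side. The blank lies on an aluminium strip along its middle, 52 wide, top 26 above the table.
- anvil: The fixed blue jaw at the board's +y end, 70 wide (x), 30 thick, standing up to 65 above the table. Its origin lies in the middle of its clamping face (which looks to -y), 20 above the table; axes as the board.
- carriage: The sliding jaw: a blue block 62 (x) x 60 (y) x 38 high on the board. Origin in the middle of the block, 20 above the table; axes as the board. It slides along the board's y over 110 mm, stiffly (dry friction about 10 N), and stays where it is left. Two ears on top carry the lever. It presses the blank with a pad in front.
- nose (a point): Middle of the sliding jaw's front (+y) face, 45 above the table. A steel spindle with a flat rubber pad (34 wide, 26 high) sticks out here towards the blank. The pad's face stands 12 to 42 mm ahead of this point, set differently each time and not measured. The pad is sprung, about 4 N per mm, for 4 mm, then solid. Closing the lever drives it 2.3 mm farther out.
- pivot (a point): Axis of the cam lever, along x, on the sliding jaw, 55 straight above the jaw's origin (75 above the table).
- post (a point): The red square push post of the sliding jaw, 16 x 16, standing upright on an arm 95 to the -x side of the jaw's middle, from 40 to 95 above the table; this point is on its axis, 70 above the table. Pinch it from above across y (fingers on its -y and +y faces) or push its -y face; it is one piece with the sliding jaw.
- lever (a joint): Cam lever angle (rad). 0: open, standing 75 degrees above level, leaning away from the blank (to -y). Grows as it tips down towards -y. It resists with up to 0.6 N m (some 7 N at the grip), most near 0.7; dead centre is at 1.1; past it the lever snaps by itself to its stop at 1.35 (2 degrees below level) and stays. Let go earlier it springs back.
- handle: The orange plastic grip at the lever's end: 18 wide (x) x 11 thick (y) x 52 long (z), its z axis along the lever away from the pivot. Origin at its centre, 80 from the pivot; the lever ends 106 from the pivot. Its +y face looks towards the blank when the lever stands up, and upwards when it lies closed.
- work: The wooden blank to be clamped, glued from three layers, with a blue paper bird on top: 50 x 50 x 35 high, 50 to 100 g, loose on the bed between pad and fixed jaw. Origin at the centre of its underside, axes along its edges, nearly parallel to the board's. At the start it stands 2 to 8 mm short of the fixed jaw.
- spare: a second glued wooden blank like the one in the clamp but with a red bird on top, 50 x 50 x 35, on the table; leave it. Origin: centre of its underside.
- phone: black phone, 74 x 150 x 9, flat on the table. Origin: centre of its underside.
- powerbank: silver power bank, 68 x 130 x 14, flat on the table. Origin: centre of its underside.
- spool_red: upright spool of red thread, diameter 28, height 40. Origin: centre of its underside.
- spool_blue: upright spool of light blue thread, diameter 28, height 40. Origin: centre of its underside.
- glue: white glue bottle with an orange cap, diameter 48, height 130. Origin: centre of its underside.
- bird: blue painted wooden bird cut-out, about 110 x 52 x 8, flat on the table. Origin: centre of its underside.
Not all that is in view belongs to the job. Leave any green or purple look-alike of the work alone.

How it is judged:
On the way, in this order (a step that is already met when the one before it is completed fails the run):
1. with the lever open, the pad presses on the blank and the blank on the fixed jaw (contact force between carriage and work above 1 N and contact force between work and anvil above 1 N and value of joint lever below 0.15 rad), for 0.2 s.
2. the lever is past centre at its stop (value of joint lever above 1.28 rad), for 0.2 s.
At the end, for the whole second after the job is handed in: The lever lies closed past centre (joint above 1.28 rad), the blank is upright (within 0.06 rad), square to the clamp (within 0.06 rad), at rest, and held with more than 4 N between the pad and the fixed jaw; nothing touches the grip (value of joint lever above 1.28 rad and contact force between carriage and work above 4 N and contact force between work and anvil above 4 N and linear speed of work below 0.01 m/s and angle between work's own z axis and vertical below 0.06 rad and angle between the y axis of work and the y axis of base, either way round below 0.06 rad and contact force between anything else and handle below 0.5 N).
It fails at once if the blank is squeezed by the sliding jaw with more than 12 N (contact force between carriage and work above 12 N).
It fails at once if the orange grip is pressed with more than 20 N (contact force between anything else and handle above 20 N).
It fails at once if a bystander is moved by more than 15 mm (distance of any of spare, phone, powerbank, spool_red, spool_blue, glue, bird from where it was at the start of the episode above 0.015 m).
It also fails if it takes over 72 s, if anything falls off the work surface, if the arm or the gripper's body presses on something with over 40 N, if the wrist force passes 120 N, or if a joint passes its speed limit or range.

ROBOT

A 7-joint arm with a two-finger parallel gripper is mounted at the origin on the work surface. World frame = base frame: x ahead of the robot, y to its left, z up, the work surface at z = 0. Lengths are in m, angles in rad, forces in N, time in s.
With the tool pointing down it reaches from about 0.425 to 0.925 m from the base axis. Payload 6.8 kg.
Tool frame: the origin (TCP) lies between the finger pads; the fingertips stand 11 mm ahead of it and the grasp point (between the pads) lies 8 mm behind it; z points along the fingers, y is the line along which they close (so a half turn about z gives the same grasp; the last joint's range is limited). The gripper opens to 85 mm and grips with 20 to 120 N. Pads are 22 mm wide; open, the fingers measure 114 mm over their backs; the gripper's body (76 mm by 85 mm) begins 54 mm behind the grasp point. The pads swing forward as they close: fully open they stand 13 mm farther back than shut.
Start: joints at [-1.306, 0.477, 0.022, 1.555, -0.011, 1.109, -0.083], TCP at [0.246, 0.629, 0.242] pointing down, gripper open.
Joint ranges: [-2.96, 2.96], [-0.34, 2.1], [-1.41, 1.46], [0.24, 2.44], [-1.37, 4.51], [0.17, 1.92], [-2.96, 2.96]. Speed limits (rad/s): [2.39, 2.39, 3.14, 3.14, 3.14, 3.14, 3.14].

INTERFACE

Orientations are given as a rotation vector (axis times angle).
In Python, from bench import r gives the robot as it stands.
- The arm moves only by the tool send_rows, never from a script. Its argument "deltas" is a list of rows, each an object of numbers: "dx", "dy", "dz": the shift along the world's x, y, z in mm; "rx", "ry", "rz": the turn, a rotation vector about the world's x, y, z in degrees. A call has 1 to 5 rows; each row is the pose to reach, as a shift and turn from the pose commanded when the call began; what a row does not reach only later rows make up. A row lasts 1/12 s, in which the tool goes at most 41.7 mm and 7.16 degrees, less where a joint would pass 70% of its speed; a pose out of reach is approached as far as the arm can. A call with a gripper value outside its range is refused whole. "jaw" is the finger opening in mm, from 0 to 85.4, set as the call begins (left out, the last holds). The fingers move at their own pace and stop on an object; "newtons" is the grip in N (left out, the last holds). Time passes only in rows, so rows that repeat a pose let the fingers close. It gives the time, the measured TCP pose, the force, the opening and the grip force at its end, in the units of the state.
- r.get_obs(): the state, without advancing time (a new reading comes with each control period).
- r.grab_frame(name): name is "scene" or "side" or "wrist"; returns a dict with "frame" (480x640x3 uint8, blue, green, red), "z_map" (480x640 float32, m along the optical axis (not along the pixel's ray), 0 where there is no reading), "vertical_fov" (degrees; the focal length in pixels is half the picture's height over the tangent of half this angle, whatever the lens; pixels are square), "cx", "cy" (the principal point, pixels), "distortion" ([k1, k2, p1, p2, k3] as OpenCV has them; the pictures are not rectified), "xyz" and "orientation" of the camera in the world. Camera axes: x right, y down, z forward; pixel columns grow to the right and rows downward; lengths in m; the calibration is good to about 2 mm. A picture is of the moment at which its call begins.
- r.hand_in(): hands the job in; it is judged then, once.
The state is a dict: "clock": time; "joints": joint angles; "qvel": joint speeds; "tau": joint torques, N m; "tcp_pos": TCP position; "orientation": TCP orientation; "contact_force": force on the tool from outside, world axes, zero at the start; "moment": the same for the moment, N m; "grip_width": finger opening in m; "gripper_force": force on a finger pad.
Only numpy, scipy, OpenCV 4.12 (cv2) and the standard library are available. Lean on these libraries where they do the work, as an engineer would, in place of code of your own. Each camera call takes 0.05 s, during which the arm holds its last target. There are 200 camera calls.

## Working session

There is one attempt and no reset: what is moved stays moved. The work goes in short steps, Python scripts to look and compute and a tool call to move; the robot and the scene stay as the last step left them, time stands still between calls to the robot, and variables do not carry over. Pictures are saved under pics/ and viewed, at most 10 in all, crops included, and the job is handed in when it is done.

Besides the shell and the picture viewer there is one more tool, called after ">>>" as a command line: name --argument value ..., lists and objects as JSON in quotes. send_rows: Moves the arm, as the interface text tells. Its arguments: {"type":"object","properties":{"deltas":{"type":"array","items":{"type":"object","properties":{"dx":{"type":"number"},"dy":{"type":"number"},"dz":{"type":"number"},"rx":{"type":"number"},"ry":{"type":"number"},"rz":{"type":"number"}}}},"jaw":{"type":"number"},"newtons":{"type":"number"}},"required":["deltas"]}

```bash
ls; mkdir -p pics; cat > h.py <<'E'
import numpy as np, cv2
from scipy.spatial.transform import Rotation as R
from bench import r
def grab(n):
    f=r.grab_frame(n); h=f["frame"].shape[0]
    fl=h/2/np.tan(np.radians(f["vertical_fov"])/2)
    f["K"]=np.array([[fl,0,f["cx"]],[0,fl,f["cy"]],[0,0,1]]); f["D"]=np.array(f["distortion"],float)
    o=np.array(f["orientation"],float); f["R"]=R.from_rotvec(o).as_matrix() if o.size==3 else o
    f["t"]=np.array(f["xyz"]); return f
def rays(f,uv):
    p=cv2.undistortPoints(np.array(uv,float).reshape(-1,1,2),f["K"],f["D"])[:,0]
    return np.c_[p,np.ones(len(p))]
def plane(f,uv,z):
    d=rays(f,uv)@f["R"].T; return f["t"]+d*((z-f["t"][2])/d[:,2])[:,None]
def cloud(f):
    v,u=np.mgrid[0:480,0:640]; d=rays(f,np.c_[u.ravel(),v.ravel()])
    P=(d*f["z_map"].reshape(-1,1))@f["R"].T+f["t"]; P[f["z_map"].ravel()==0]=np.nan
    return P.reshape(480,640,3)
def proj(f,P):
    Rc=f["R"].T; return cv2.projectPoints(np.array(P,float).reshape(-1,1,3),cv2.Rodrigues(Rc)[0],-Rc@f["t"],f["K"],f["D"])[0][:,0]
E
python3 - <<'E'
from h import *
for n in("scene","side"):
    f=grab(n); cv2.imwrite(f"pics/{n}0.png",f["frame"]); print(n,f["t"],f["R"][:,2],f["vertical_fov"],f["D"])
    np.save(f"{n}_P.npy",cloud(f))
print({k:np.round(v,3) for k,v in r.get_obs().items()})
E
```

```text
pics
scene [ 1.09499908 -0.52158117  0.85046687] [-0.48024274  0.52912125 -0.69956959] 56.275445488339834 [0.03564742 0.         0.         0.         0.        ]
side [0.49992129 0.77060584 0.83944314] [ 0.09212826 -0.69345972 -0.714581  ] 50.535129414586194 [0.02169604 0.         0.         0.         0.        ]
{'clock': np.float64(0.1), 'joints': array([-1.306,  0.478,  0.022,  1.556, -0.012,  1.109, -0.083]), 'qvel': array([ 0.   , -0.002,  0.002, -0.001,  0.   , -0.001, -0.   ]), 'tau': array([ 4.0000e-03, -5.9777e+01,  1.6140e+00, -2.8196e+01,  1.3000e-02,
        5.0000e-03, -0.0000e+00]), 'tcp_pos': array([0.246, 0.628, 0.241]), 'orientation': array([-5.820e-01, -3.087e+00,  2.000e-03]), 'contact_force': array([ 0.07 , -0.276,  0.038]), 'moment': array([-0.002,  0.001,  0.022]), 'gripper_force': np.float64(0.0), 'grip_width': np.float64(0.085)}
```

View pics/scene0.png

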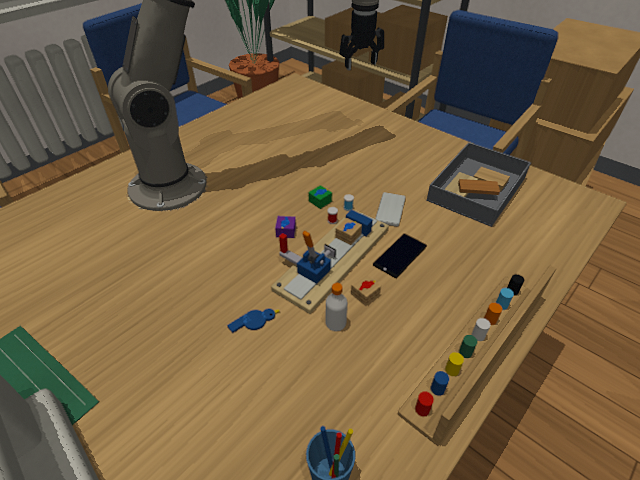

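View pics/side0.png

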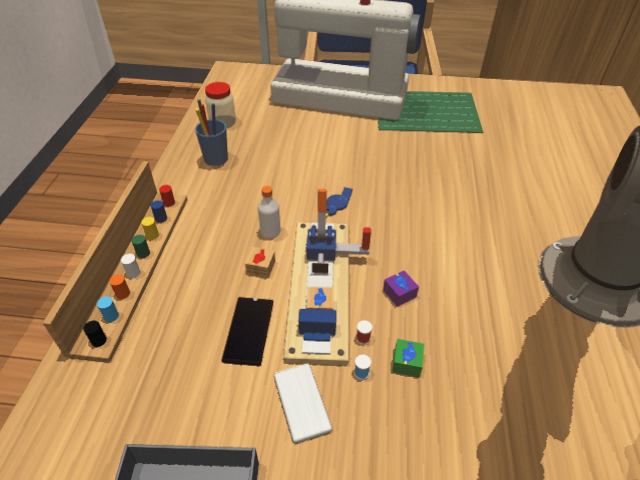

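Candidates: for the work, the blank with the blue bird at scene (348,230) / side (319,298). The others are the spare at (366,289), purple at (286,226) and green at (320,196). For the post, the red upright at scene (283,243) / side (366,238), against the red spool at (332,214). For the lever, orange at scene (308,240) / side (322,200), against the glue cap at (337,289).

```bash
python3 - <<'E'
from h import *
ims={}
for n in("scene","side"):
    P=np.load(f"{n}_P.npy"); im=cv2.imread(f"pics/{n}0.png"); hsv=cv2.cvtColor(im,cv2.COLOR_BGR2HSV)
    H,S,V=cv2.split(hsv)
    def rep(name,m,box):
        x0,y0,x1,y1=box; k=np.zeros_like(H,bool); k[y0:y1,x0:x1]=1
        m=m&k&np.isfinite(P[...,2]); q=P[m]
        v,u=np.where(m)
        print(n,name,len(q),"px",u.mean().round(1),v.mean().round(1),"med",np.median(q,0).round(4),"lo",np.percentile(q,3,0).round(4),"hi",np.percentile(q,97,0).round(4)); return q
    red=((H<6)|(H>174))&(S>150)&(V>60); org=(H>=6)&(H<16)&(S>190)&(V>90)
    b=dict(scene=[(276,230,291,256),(298,228,316,256)],side=[(358,224,374,252),(314,186,330,216)])[n]
    rep("post",red,b[0]); q=rep("org",org,b[1])
    # board top
    z=P[...,2]; m=(z>.015)&(z<.026); k=np.zeros_like(m); bb=dict(scene=(265,205,395,312),side=(284,216,356,366))[n]; k[bb[1]:bb[3],bb[0]:bb[2]]=1
    m=(m&k).astype(np.uint8); nl,l,st,_=cv2.connectedComponentsWithStats(m); i=1+st[1:,4].argmax()
    q=P[l==i]; rc=cv2.minAreaRect((q[:,:2]*1000).astype(np.float32)); print(n,"board",len(q),np.median(q[:,2]),rc)
    blue=(H>100)&(H<125)&(S>120)
c=cv2.resize(cv2.imread("pics/side0.png")[180:370,270:390],None,fx=3.1,fy=3.1,interpolation=cv2.INTER_CUBIC)
d=cv2.resize(cv2.imread("pics/scene0.png")[190:310,265:395],None,fx=3.2,fy=3.2,interpolation=cv2.INTER_CUBIC)
w=np.zeros((590,800,3),np.uint8); w[:c.shape[0],:c.shape[1]]=c; w[:d.shape[0],375:375+d.shape[1]]=d[:,:425]; cv2.imwrite("pics/crop.png",w)
E
```

```text
scene post 121 px 283.1 242.6 med [0.502  0.0066 0.0754] lo [0.4921 0.0032 0.0455] hi [0.5064 0.017  0.0962]
scene org 30 px 306.2 235.5 med [ 0.5957 -0.0075  0.1729] lo [ 0.5869 -0.0108  0.1318] hi [0.6022 0.0028 0.1788]
scene board 2683 0.02002437904414256 ((584.6161499023438, 107.09605407714844), (122.7333755493164, 366.90179443359375), 4.796347618103027)
side post 132 px 366.1 237.9 med [0.4957 0.0213 0.077 ] lo [0.4894 0.011  0.0481] hi [0.5019 0.0245 0.0958]
side org 161 px 321.9 200.0 med [0.5918 0.0055 0.1575] lo [ 0.5852 -0.0029  0.1343] hi [0.5987 0.0128 0.1775]
side board 4379 0.01979419913891234 ((583.8910522460938, 108.07141876220703), (119.95980834960938, 362.0966491699219), 5.386572360992432)
```

View pics/crop.png

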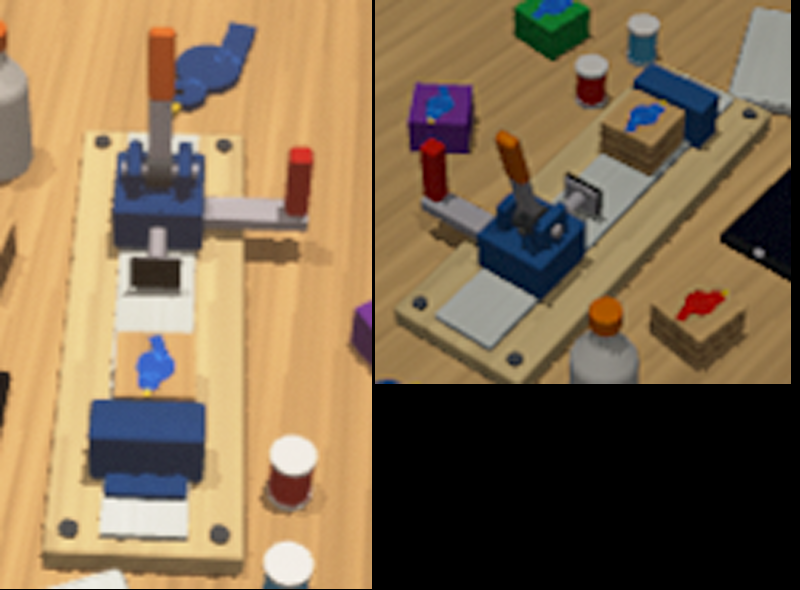

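The crop confirms the choice: blue-bird blank between pad and fixed jaw, red post on the carriage arm, orange lever standing. Moving above the post.

>>> send_rows --deltas '[{"dx": 15,"dy": -37,"rz": 5.3},{"dx": 30,"dy": -74,"rz": 10.6},{"dx": 45,"dy": -111,"rz": 15.9},{"dx": 60,"dy": -148,"rz": 21.2},{"dx": 75,"dy": -185,"rz": 26.4}]'

```text
$.deltas[0]: bad value
```

>>> send_rows --deltas '[{"dx": 15,"dy": -37},{"dx": 30,"dy": -74},{"dx": 45,"dy": -111},{"dx": 60,"dy": -148},{"dx": 75,"dy": -185}]'

```text
$.deltas[0]: bad value
```

>>> send_rows --deltas '[{"dx": 15,"dy": -37},{"dx": 30,"dy": -74},{"dx": 45,"dy": -111},{"dx": 60,"dy": -148},{"dx": 75,"dy": -185}]'

```text
$.deltas[0]: bad value
```

>>> send_rows --deltas '[{"dx": 13,"dy": -30},{"dx": 27,"dy": -60},{"dx": 27,"dy": -60},{"dx": 27,"dy": -60}]'

```text
$.deltas[0]: bad value
```

Probably every field is required.

>>> send_rows --deltas '[{"dx": 15,"dy": -37,"dz": 0,"rx": 0,"ry": 0,"rz": 5.3},{"dx": 30,"dy": -74,"dz": 0,"rx": 0,"ry": 0,"rz": 10.6},{"dx": 45,"dy": -111,"dz": 0,"rx": 0,"ry": 0,"rz": 15.9},{"dx": 60,"dy": -148,"dz": 0,"rx": 0,"ry": 0,"rz": 21.2},{"dx": 75,"dy": -185,"dz": 0,"rx": 0,"ry": 0,"rz": 26.4}]'

```text
clock: 0.52
tcp_pos: [0.3211, 0.4416, 0.2419]
orientation: [0.146, -3.138, 0.001]
contact_force: [1.2, 0.3, 0.4]
grip_width: 0.0853
gripper_force: 0.0
```

>>> send_rows --deltas '[{"dx": 15,"dy": -37,"dz": 0,"rx": 0,"ry": 0,"rz": 0},{"dx": 30,"dy": -74,"dz": 0,"rx": 0,"ry": 0,"rz": 0},{"dx": 45,"dy": -111,"dz": 0,"rx": 0,"ry": 0,"rz": 0},{"dx": 60,"dy": -148,"dz": 0,"rx": 0,"ry": 0,"rz": 0},{"dx": 75,"dy": -185,"dz": 0,"rx": 0,"ry": 0,"rz": 0}]'

```text
clock: 0.93
tcp_pos: [0.396, 0.2565, 0.2422]
orientation: [0.138, -3.138, 0.0]
contact_force: [0.3, -0.8, 0.3]
grip_width: 0.085
gripper_force: 0.0
```

>>> send_rows --deltas '[{"dx": 15,"dy": -37,"dz": 0,"rx": 0,"ry": 0,"rz": 0},{"dx": 30,"dy": -74,"dz": 0,"rx": 0,"ry": 0,"rz": 0},{"dx": 45,"dy": -111,"dz": 0,"rx": 0,"ry": 0,"rz": 0},{"dx": 60,"dy": -148,"dz": 0,"rx": 0,"ry": 0,"rz": 0},{"dx": 75,"dy": -185,"dz": 0,"rx": 0,"ry": 0,"rz": 0}]'

```text
clock: 1.35
tcp_pos: [0.4709, 0.0717, 0.2423]
orientation: [0.138, -3.138, -0.0]
contact_force: [1.3, 0.3, -0.3]
grip_width: 0.0853
gripper_force: 0.0
```

>>> send_rows --deltas '[{"dx": 13,"dy": -30,"dz": 0,"rx": 0,"ry": 0,"rz": 0},{"dx": 27,"dy": -59,"dz": 0,"rx": 0,"ry": 0,"rz": 0},{"dx": 27,"dy": -59,"dz": 0,"rx": 0,"ry": 0,"rz": 0},{"dx": 27,"dy": -59,"dz": 0,"rx": 0,"ry": 0,"rz": 0}]'

```text
clock: 1.68
tcp_pos: [0.498, 0.0127, 0.242]
orientation: [0.131, -3.138, 0.001]
contact_force: [0.2, 0.4, 0.5]
grip_width: 0.0854
gripper_force: 0.0
```

```bash
python3 - <<'E'
from h import *
f=grab("wrist"); cv2.imwrite("pics/w1.png",f["frame"]); P=cloud(f); im=f["frame"]; np.save("w1P.npy",P)
H,S,V=cv2.split(cv2.cvtColor(im,cv2.COLOR_BGR2HSV)); z=P[...,2]
m=((H<6)|(H>174))&(S>150)&(np.hypot(P[...,0]-.498,P[...,1]-.014)<.03)
t=m&(z>.088)
print("post top",t.sum(),np.median(P[t],0) if t.any() else 0, cv2.minAreaRect((P[t][:,:2]*1000).astype(np.float32)) if t.sum()>5 else 0)
b=(abs(z-.02)<.003)&(np.hypot(P[...,0]-.584,P[...,1]-.107)<.2); print(b.sum(), cv2.minAreaRect((P[b][:,:2]*1000).astype(np.float32)))
o=r.get_obs(); print(o["tcp_pos"],R.from_rotvec(o["orientation"]).as_matrix()[:,1:],o["contact_force"])
E
```

```text
post top 423 [0.49561318 0.01321377 0.09479314] ((496.0263671875, 13.990213394165039), (16.764734268188477, 16.39560317993164), 4.505860805511475)
17550 ((548.6324462890625, 93.72169494628906), (296.427490234375, 394.0185241699219), 23.427112579345703)
[0.49755896 0.01443755 0.24194298] [[-8.64611295e-02 -9.34949796e-04]
 [ 9.96255218e-01  4.03701564e-05]
 [ 1.21055847e-04 -9.99999562e-01]] [-0.15243518  0.44912985 -0.69337134]
```

View pics/w1.png

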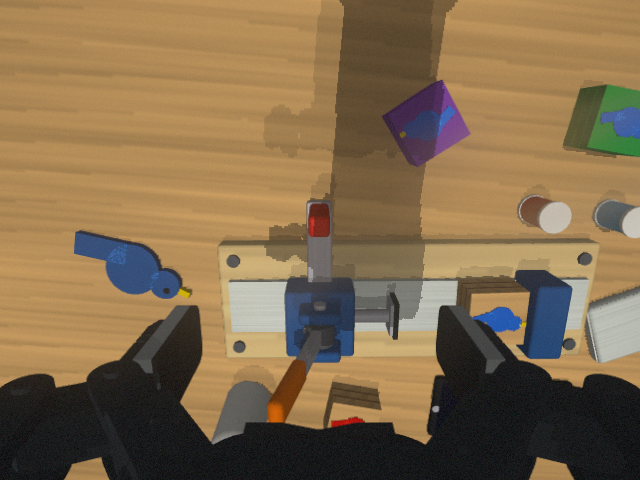

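Wrist view: post top at (319,220), pad at (394,315), blank left face at ~(460,300), fixed jaw at (545,315); clear spools at (545,215) and (617,217). Now the gaps along the board.

```bash
python3 - <<'E'
import numpy as np,cv2
P=np.load("w1P.npy"); im=cv2.imread("pics/w1.png"); H,S,V=cv2.split(cv2.cvtColor(im,cv2.COLOR_BGR2HSV)); z=P[...,2]
# board edge (upper long edge): lines z~.02 -> first px from above per column
pts=[]
for u in list(range(235,300,3))+list(range(340,580,3)):
    v=np.where(abs(z[225:275,u]-.02)<.004)[0]
    if len(v): pts.append(P[225+v[0],u,:2])
pts=np.array(pts); l=cv2.fitLine((pts*1000).astype(np.float32),cv2.DIST_HUBER,0,.01,.01).ravel(); yaw=np.degrees(np.arctan2(-l[0],l[1])); print("edge yaw",yaw if abs(yaw)<90 else yaw-180*np.sign(yaw),l)
a=np.radians(5.0); ex=np.array([np.cos(a),np.sin(a)]); ey=np.array([-np.sin(a),np.cos(a)]); c=np.array([.584,.1075])
Q=P[...,:2]-c; X=Q@ex; Y=Q@ey
def s(n,m): print(n,m.sum(),"X",np.percentile(X[m],[2,50,98]).round(4),"Y",np.percentile(Y[m],[2,50,98]).round(4),"z",np.percentile(z[m],[5,95]).round(4))
k=np.zeros_like(z,bool)
def box(a,b,c,d): k=np.zeros_like(z,bool); k[b:d,a:c]=1; return k
s("pad",box(386,285,402,345)&(z>.033))
s("blanktop",box(455,270,525,345)&(z>.056)&(z<.0635)&(Y<.09))
s("blankface",box(450,270,475,345)&(z>.032)&(z<.055))
s("anvil",box(515,265,575,362)&(z>.0625))
s("carr",box(280,272,360,365)&(z>.052)&(z<.061))
s("strip",box(345,290,380,330)&(z<.03)&(z>.022))
E
```

```text
edge yaw 5.1652527 [ 9.0028487e-02 -9.9593920e-01  5.2388464e+02  1.0652447e+02]
pad 518 X [-0.0171 -0.0045  0.0157] Y [-0.0266 -0.0219 -0.0177] z [0.0378 0.0586]
blanktop 2245 X [-0.0285 -0.0115  0.0179] Y [0.0434 0.0709 0.0892] z [0.0593 0.0624]
blankface 314 X [-0.0283 -0.0227 -0.0075] Y [0.0427 0.0434 0.0531] z [0.0333 0.0538]
anvil 2464 X [-0.0348 -0.003   0.0321] Y [0.0975 0.1115 0.1262] z [0.0633 0.0661]
carr 291 X [-0.0314 -0.0307 -0.0126] Y [-0.1162 -0.0867 -0.0569] z [0.0524 0.0608]
strip 662 X [-0.0166 -0.0036  0.0242] Y [-0.0527 -0.0412 -0.0297] z [0.0248 0.0271]
```

>>> send_rows --deltas '[{"dx": -1.5,"dy": 0,"dz": -35,"rx": 0,"ry": 0,"rz": 0},{"dx": -1.5,"dy": 0,"dz": -70,"rx": 0,"ry": 0,"rz": 0},{"dx": -1.5,"dy": 0,"dz": -105,"rx": 0,"ry": 0,"rz": 0},{"dx": -1.5,"dy": 0,"dz": -140,"rx": 0,"ry": 0,"rz": 0},{"dx": -1.5,"dy": 0,"dz": -172,"rx": 0,"ry": 0,"rz": 0}]'

```text
clock: 2.15
tcp_pos: [0.4954, 0.0167, 0.0685]
orientation: [0.143, -3.138, -0.001]
contact_force: [-0.4, 1.0, -0.2]
grip_width: 0.0853
gripper_force: 0.0
```

>>> send_rows --deltas '[{"dx": 0,"dy": 0,"dz": 0,"rx": 0,"ry": 0,"rz": 0},{"dx": 0,"dy": 0,"dz": 0,"rx": 0,"ry": 0,"rz": 0},{"dx": 0,"dy": 0,"dz": 0,"rx": 0,"ry": 0,"rz": 0},{"dx": 0,"dy": 0,"dz": 0,"rx": 0,"ry": 0,"rz": 0},{"dx": 0,"dy": 0,"dz": 0,"rx": 0,"ry": 0,"rz": 0}]' --jaw 8 --newtons 60

```text
clock: 2.57
tcp_pos: [0.4978, 0.0151, 0.0723]
orientation: [-0.138, 3.135, 0.001]
contact_force: [0.3, 0.2, 0.9]
grip_width: 0.0256
gripper_force: 0.0
```

>>> send_rows --deltas '[{"dx": 0,"dy": 0,"dz": 0,"rx": 0,"ry": 0,"rz": 0},{"dx": 0,"dy": 0,"dz": 0,"rx": 0,"ry": 0,"rz": 0},{"dx": 0,"dy": 0,"dz": 0,"rx": 0,"ry": 0,"rz": 0},{"dx": 0,"dy": 0,"dz": 0,"rx": 0,"ry": 0,"rz": 0},{"dx": 0,"dy": 0,"dz": 0,"rx": 0,"ry": 0,"rz": 0}]'

```text
clock: 2.98
tcp_pos: [0.4977, 0.0141, 0.0723]
orientation: [-0.137, 3.135, 0.0]
contact_force: [-1.6, -1.8, 9.9]
grip_width: 0.0153
gripper_force: 58.3
```

>>> send_rows --deltas '[{"dx": -0.9,"dy": 10,"dz": 0,"rx": 0,"ry": 0,"rz": 0},{"dx": -1.8,"dy": 20,"dz": 0,"rx": 0,"ry": 0,"rz": 0},{"dx": -2.7,"dy": 30,"dz": 0,"rx": 0,"ry": 0,"rz": 0},{"dx": -3.6,"dy": 40,"dz": 0,"rx": 0,"ry": 0,"rz": 0},{"dx": -4.5,"dy": 50,"dz": 0,"rx": 0,"ry": 0,"rz": 0}]'

```text
clock: 3.4
tcp_pos: [0.4935, 0.0615, 0.0723]
orientation: [-0.133, 3.135, -0.004]
contact_force: [-0.7, -10.6, 9.8]
grip_width: 0.0152
gripper_force: 59.5
```

>>> send_rows --deltas '[{"dx": 0,"dy": 0.4,"dz": 0,"rx": 0,"ry": 0,"rz": 0},{"dx": 0,"dy": 0.8,"dz": 0,"rx": 0,"ry": 0,"rz": 0},{"dx": 0,"dy": 1.2,"dz": 0,"rx": 0,"ry": 0,"rz": 0},{"dx": 0,"dy": 1.6,"dz": 0,"rx": 0,"ry": 0,"rz": 0},{"dx": -0.2,"dy": 2,"dz": 0,"rx": 0,"ry": 0,"rz": 0}]'

```text
clock: 3.82
tcp_pos: [0.4931, 0.0647, 0.0723]
orientation: [-0.135, 3.135, -0.002]
contact_force: [-0.6, -7.9, 9.0]
grip_width: 0.0151
gripper_force: 59.6
```

```bash
cat > gap.py <<'E'
from h import *
f=grab("wrist"); P=cloud(f); z=P[...,2]
a=np.radians(5.1); ex=np.array([np.cos(a),np.sin(a)]); ey=np.array([-np.sin(a),np.cos(a)])
Q=P[...,:2]-np.array([.584,.1075]); X=Q@ex; Y=Q@ey
def s(n,m): print(n,m.sum(),"Y",np.percentile(Y[m],[2,50,98]).round(4) if m.any() else "")
s("pad", (abs(X)<.02)&(Y>-.05)&(Y<.06)&(z>.033)&(z<.0585)&(f["frame"].max(2)<75))
s("blankface",(X<.02)&(X>-.035)&(z>.030)&(z<.055)&(Y>.03)&(Y<.07))
s("blanktop",(X<.02)&(X>-.035)&(z>.058)&(z<.0635)&(Y>.03)&(Y<.1))
s("anvil",(abs(X)<.033)&(z>.0635)&(z<.068)&(Y>.09)&(Y<.14))
print(r.get_obs()["contact_force"])
import sys; cv2.imwrite(sys.argv[1],f["frame"])
E
python3 gap.py pics/w2.png
```

```text
pad 1 Y [0.0431 0.0431 0.0431]
blankface 327 Y [0.0424 0.0431 0.0461]
blanktop 110 Y [0.0973 0.0987 0.1   ]
anvil 77 Y [0.0986 0.1028 0.1051]
[-0.78280675 -7.14817937 10.14626327]
```

View pics/w2.png

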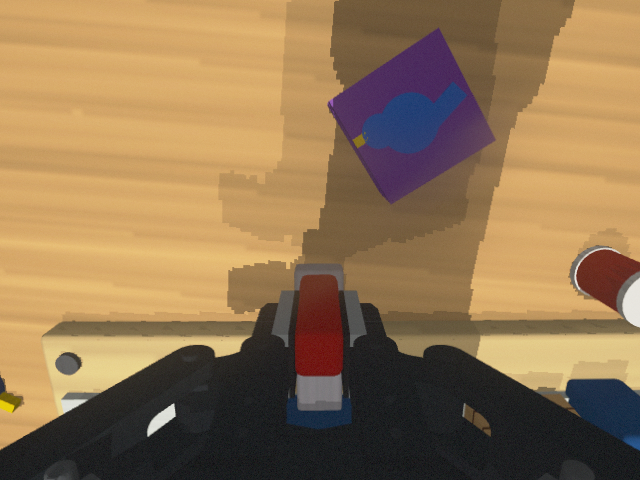

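Pinch is good: red post at (320,325) held squarely between fingers. Baseline sliding force is about 8 N. Advancing slowly.

>>> send_rows --deltas '[{"dx": -0.1,"dy": 1.2,"dz": 0,"rx": 0,"ry": 0,"rz": 0},{"dx": -0.2,"dy": 2.4,"dz": 0,"rx": 0,"ry": 0,"rz": 0},{"dx": -0.3,"dy": 3.6,"dz": 0,"rx": 0,"ry": 0,"rz": 0},{"dx": -0.4,"dy": 4.8,"dz": 0,"rx": 0,"ry": 0,"rz": 0},{"dx": -0.5,"dy": 6,"dz": 0,"rx": 0,"ry": 0,"rz": 0}]'

```text
clock: 4.28
tcp_pos: [0.4927, 0.0695, 0.0723]
orientation: [-0.133, 3.135, -0.003]
contact_force: [-0.4, -9.6, 9.7]
grip_width: 0.0153
gripper_force: 59.7
```

>>> send_rows --deltas '[{"dx": 0,"dy": 0.3,"dz": 0,"rx": 0,"ry": 0,"rz": 0},{"dx": 0,"dy": 0.6,"dz": 0,"rx": 0,"ry": 0,"rz": 0},{"dx": 0,"dy": 0.9,"dz": 0,"rx": 0,"ry": 0,"rz": 0},{"dx": 0,"dy": 1.2,"dz": 0,"rx": 0,"ry": 0,"rz": 0},{"dx": -0.1,"dy": 1.5,"dz": 0,"rx": 0,"ry": 0,"rz": 0}]'

```text
clock: 4.7
tcp_pos: [0.4925, 0.071, 0.0723]
orientation: [-0.133, 3.136, -0.003]
contact_force: [-0.8, -9.7, 10.0]
grip_width: 0.0149
gripper_force: 59.8
```

```bash
cat > gap.py <<'E'
from h import *
a=np.radians(5.1); ex=np.array([np.cos(a),np.sin(a)]); ey=np.array([-np.sin(a),np.cos(a)])
F=[];T=[]
for i in range(4):
    f=grab("side" if i else "scene"); o=r.get_obs(); F.append(o["contact_force"]); T.append(o["tcp_pos"])
    P=cloud(f); z=P[...,2]; Q=P[...,:2]-np.array([.584,.1075]); X=Q@ex; Y=Q@ey
    def s(n,m): print(n,m.sum(),"Y",np.percentile(Y[m],[2,50,98]).round(4) if m.any() else "")
    if i==1:
        s("pad top",(abs(X)<.016)&(z>.05)&(z<.06)&(Y>-.02)&(Y<.05)&(f["frame"].max(2)<75))
        s("blank top",(X<.02)&(X>-.03)&(z>.058)&(z<.064)&(Y>.03)&(Y<.1)&(f["frame"][...,2]>100))
    if i==0: s("blank top sc",(X<.02)&(X>-.03)&(z>.057)&(z<.064)&(Y>.03)&(Y<.1)&(f["frame"][...,2]>100))
F=np.array(F);print("F",F.mean(0).round(2),F[:,1].round(1),"T",np.mean(T,0).round(4))
E
python3 gap.py
```

```text
blank top sc 195 Y [0.0417 0.0644 0.0918]
pad top 45 Y [0.0006 0.0033 0.0098]
blank top 415 Y [0.0446 0.0715 0.0947]
F [-0.81 -9.62 10.03] [ -9.3  -9.6 -10.1  -9.5] T [0.4925 0.0711 0.0723]
```

>>> send_rows --deltas '[{"dx": 0,"dy": 0.3,"dz": 0,"rx": 0,"ry": 0,"rz": 0},{"dx": 0,"dy": 0.6,"dz": 0,"rx": 0,"ry": 0,"rz": 0},{"dx": -0.1,"dy": 1.0,"dz": 0,"rx": 0,"ry": 0,"rz": 0}]'

```text
clock: 5.15
tcp_pos: [0.4925, 0.072, 0.0723]
orientation: [-0.133, 3.135, -0.003]
contact_force: [0.4, -10.0, 10.1]
grip_width: 0.0149
gripper_force: 59.7
```

>>> send_rows --deltas '[{"dx": 0,"dy": 0.3,"dz": 0,"rx": 0,"ry": 0,"rz": 0},{"dx": 0,"dy": 0.6,"dz": 0,"rx": 0,"ry": 0,"rz": 0},{"dx": -0.1,"dy": 1.0,"dz": 0,"rx": 0,"ry": 0,"rz": 0}]'

```text
clock: 5.4
tcp_pos: [0.4924, 0.073, 0.0723]
orientation: [-0.133, 3.135, -0.003]
contact_force: [0.0, -10.0, 9.4]
grip_width: 0.0153
gripper_force: 59.7
```

>>> send_rows --deltas '[{"dx": 0,"dy": 0.3,"dz": 0,"rx": 0,"ry": 0,"rz": 0},{"dx": 0,"dy": 0.6,"dz": 0,"rx": 0,"ry": 0,"rz": 0},{"dx": -0.1,"dy": 1.0,"dz": 0,"rx": 0,"ry": 0,"rz": 0}]'

```text
clock: 5.65
tcp_pos: [0.4923, 0.0738, 0.0723]
orientation: [-0.133, 3.135, -0.003]
contact_force: [0.2, -10.0, 10.9]
grip_width: 0.0151
gripper_force: 59.7
```

```bash
python3 gap.py
```

```text
blank top sc 181 Y [0.039  0.0652 0.0924]
pad top 46 Y [0.0044 0.0064 0.0078]
blank top 416 Y [0.0446 0.0719 0.0956]
F [ -0.26 -10.49   9.97] [-10.6 -10.5 -10.3 -10.6] T [0.4923 0.0739 0.0723]
```

>>> send_rows --deltas '[{"dx": 0,"dy": 0.2,"dz": 0,"rx": 0,"ry": 0,"rz": 0},{"dx": 0,"dy": 0.5,"dz": 0,"rx": 0,"ry": 0,"rz": 0},{"dx": -0.1,"dy": 0.8,"dz": 0,"rx": 0,"ry": 0,"rz": 0}]'

```text
clock: 6.1
tcp_pos: [0.4922, 0.0746, 0.0723]
orientation: [-0.133, 3.135, -0.004]
contact_force: [-0.7, -10.5, 8.9]
grip_width: 0.015
gripper_force: 59.7
```

>>> send_rows --deltas '[{"dx": 0,"dy": 0.2,"dz": 0,"rx": 0,"ry": 0,"rz": 0},{"dx": 0,"dy": 0.5,"dz": 0,"rx": 0,"ry": 0,"rz": 0},{"dx": -0.1,"dy": 0.8,"dz": 0,"rx": 0,"ry": 0,"rz": 0}]'

```text
clock: 6.35
tcp_pos: [0.4922, 0.0754, 0.0723]
orientation: [-0.133, 3.135, -0.004]
contact_force: [0.9, -10.2, 9.0]
grip_width: 0.0152
gripper_force: 59.7
```

```bash
python3 gap.py
```

```text
blank top sc 186 Y [0.0444 0.0667 0.0928]
pad top 45 Y [0.0058 0.0078 0.0097]
blank top 395 Y [0.0476 0.0726 0.0962]
F [ -0.49 -10.12   9.82] [-10.4 -10.4  -9.5 -10.2] T [0.4921 0.0755 0.0723]
```

>>> send_rows --deltas '[{"dx": 0,"dy": 0.2,"dz": 0,"rx": 0,"ry": 0,"rz": 0},{"dx": 0,"dy": 0.4,"dz": 0,"rx": 0,"ry": 0,"rz": 0},{"dx": -0.1,"dy": 0.6,"dz": 0,"rx": 0,"ry": 0,"rz": 0}]'

```text
clock: 6.8
tcp_pos: [0.4921, 0.076, 0.0723]
orientation: [-0.133, 3.135, -0.004]
contact_force: [-0.4, -11.2, 8.8]
grip_width: 0.0148
gripper_force: 59.7
```

>>> send_rows --deltas '[{"dx": 0,"dy": 0.2,"dz": 0,"rx": 0,"ry": 0,"rz": 0},{"dx": 0,"dy": 0.4,"dz": 0,"rx": 0,"ry": 0,"rz": 0},{"dx": -0.1,"dy": 0.6,"dz": 0,"rx": 0,"ry": 0,"rz": 0}]'

```text
clock: 7.05
tcp_pos: [0.492, 0.0766, 0.0723]
orientation: [-0.133, 3.135, -0.004]
contact_force: [1.4, -11.2, 9.3]
grip_width: 0.0154
gripper_force: 59.7
```

>>> send_rows --deltas '[{"dx": 0,"dy": 0.2,"dz": 0,"rx": 0,"ry": 0,"rz": 0},{"dx": 0,"dy": 0.4,"dz": 0,"rx": 0,"ry": 0,"rz": 0},{"dx": 0,"dy": 0.6,"dz": 0,"rx": 0,"ry": 0,"rz": 0}]'

```text
clock: 7.3
tcp_pos: [0.492, 0.0772, 0.0723]
orientation: [-0.133, 3.135, -0.004]
contact_force: [-0.6, -10.6, 9.6]
grip_width: 0.0152
gripper_force: 59.7
```

```bash
python3 gap.py
```

```text
blank top sc 181 Y [0.0465 0.0671 0.0947]
pad top 45 Y [0.0066 0.0093 0.012 ]
blank top 383 Y [0.0485 0.0729 0.0979]
F [ -0.37 -10.31   9.39] [-10.3 -10.7 -10.2 -10.1] T [0.492  0.0773 0.0723]
```

>>> send_rows --deltas '[{"dx": 0,"dy": 0.2,"dz": 0,"rx": 0,"ry": 0,"rz": 0},{"dx": 0,"dy": 0.4,"dz": 0,"rx": 0,"ry": 0,"rz": 0},{"dx": -0.1,"dy": 0.5,"dz": 0,"rx": 0,"ry": 0,"rz": 0}]'

```text
clock: 7.75
tcp_pos: [0.4919, 0.0778, 0.0723]
orientation: [-0.133, 3.135, -0.003]
contact_force: [-0.1, -10.8, 9.5]
grip_width: 0.0149
gripper_force: 59.7
```

>>> send_rows --deltas '[{"dx": 0,"dy": 0.2,"dz": 0,"rx": 0,"ry": 0,"rz": 0},{"dx": 0,"dy": 0.4,"dz": 0,"rx": 0,"ry": 0,"rz": 0},{"dx": 0,"dy": 0.5,"dz": 0,"rx": 0,"ry": 0,"rz": 0}]'

```text
clock: 8.0
tcp_pos: [0.4919, 0.0782, 0.0723]
orientation: [-0.133, 3.135, -0.004]
contact_force: [-0.1, -11.0, 9.6]
grip_width: 0.0152
gripper_force: 59.7
```

```bash
python3 gap.py
```

```text
blank top sc 177 Y [0.0477 0.0688 0.0954]
pad top 49 Y [0.0072 0.0107 0.0123]
blank top 381 Y [0.0492 0.0733 0.098 ]
F [  0.12 -10.88   9.93] [-10.6 -11.3 -10.6 -11. ] T [0.4919 0.0782 0.0723]
```

>>> send_rows --deltas '[{"dx": 0,"dy": 0.2,"dz": 0,"rx": 0,"ry": 0,"rz": 0},{"dx": 0,"dy": 0.4,"dz": 0,"rx": 0,"ry": 0,"rz": 0},{"dx": 0,"dy": 0.4,"dz": 0,"rx": 0,"ry": 0,"rz": 0}]'

```text
clock: 8.45
tcp_pos: [0.4919, 0.0784, 0.0723]
orientation: [-0.133, 3.135, -0.004]
contact_force: [-0.3, -11.5, 9.0]
grip_width: 0.0151
gripper_force: 59.7
```

```bash
sed -i 's/range(4)/range(8)/' gap.py; python3 gap.py
```

```text
blank top sc 178 Y [0.0474 0.0698 0.0955]
pad top 46 Y [0.0088 0.0108 0.0126]
blank top 369 Y [0.0499 0.0746 0.0972]
F [ -0.1  -11.36  10.38] [-11.3 -10.8 -10.8 -12.3 -11.6 -11.5 -11.3 -11.3] T [0.4919 0.0784 0.0723]
```

The command moves more than the tip and the force is rising: contact with both. A little more.

>>> send_rows --deltas '[{"dx": 0,"dy": 0.2,"dz": 0,"rx": 0,"ry": 0,"rz": 0},{"dx": 0,"dy": 0.4,"dz": 0,"rx": 0,"ry": 0,"rz": 0},{"dx": 0,"dy": 0.4,"dz": 0,"rx": 0,"ry": 0,"rz": 0}]'

```text
clock: 9.1
tcp_pos: [0.4919, 0.0786, 0.0723]
orientation: [-0.133, 3.135, -0.004]
contact_force: [0.0, -13.6, 9.4]
grip_width: 0.0149
gripper_force: 59.8
```

```bash
python3 gap.py
```

```text
blank top sc 177 Y [0.0466 0.0696 0.0962]
pad top 41 Y [0.0081 0.0109 0.0134]
blank top 375 Y [0.0489 0.0727 0.0971]
F [ -0.02 -11.78   9.94] [-12.1 -11.3 -11.7 -11.5 -11.9 -12.3 -11.2 -12.3] T [0.4919 0.0786 0.0723]
```

Pad force is now about 1.5–2 N (0.5 mm of pad travel). Unloading the arm before release.

>>> send_rows --deltas '[{"dx": 0,"dy": -0.5,"dz": 0,"rx": 0,"ry": 0,"rz": 0},{"dx": 0,"dy": -1,"dz": 0,"rx": 0,"ry": 0,"rz": 0},{"dx": 0,"dy": -1.5,"dz": 0,"rx": 0,"ry": 0,"rz": 0},{"dx": 0,"dy": -1.5,"dz": 0,"rx": 0,"ry": 0,"rz": 0}]'

```text
clock: 9.83
tcp_pos: [0.4919, 0.0785, 0.0723]
orientation: [-0.134, 3.135, -0.002]
contact_force: [-0.6, -7.9, 9.5]
grip_width: 0.0148
gripper_force: 59.6
```

```bash
sed -i 's/range(8)/range(5)/' gap.py; python3 gap.py
```

```text
blank top sc 174 Y [0.047  0.068  0.0959]
pad top 47 Y [0.0089 0.0111 0.0134]
blank top 384 Y [0.0486 0.0722 0.0979]
F [-0.62 -8.13  9.  ] [-7.5 -7.8 -7.8 -8.7 -8.7] T [0.4919 0.0785 0.0723]
```

>>> send_rows --deltas '[{"dx": 0,"dy": -0.7,"dz": 0,"rx": 0,"ry": 0,"rz": 0},{"dx": 0,"dy": -1.4,"dz": 0,"rx": 0,"ry": 0,"rz": 0},{"dx": 0,"dy": -2.1,"dz": 0,"rx": 0,"ry": 0,"rz": 0},{"dx": 0,"dy": -2.6,"dz": 0,"rx": 0,"ry": 0,"rz": 0},{"dx": 0,"dy": -2.6,"dz": 0,"rx": 0,"ry": 0,"rz": 0}]'

```text
clock: 10.5
tcp_pos: [0.4919, 0.0784, 0.0723]
orientation: [-0.138, 3.135, 0.002]
contact_force: [-0.7, -0.2, 8.6]
grip_width: 0.0154
gripper_force: 59.5
```

>>> send_rows --deltas '[{"dx": 0,"dy": 0,"dz": 0,"rx": 0,"ry": 0,"rz": 0},{"dx": 0,"dy": 0,"dz": 0,"rx": 0,"ry": 0,"rz": 0}]' --newtons 20

```text
clock: 10.67
tcp_pos: [0.4919, 0.0784, 0.0723]
orientation: [-0.138, 3.135, 0.002]
contact_force: [-0.9, -0.7, 9.1]
grip_width: 0.0148
gripper_force: 59.6
```

```bash
python3 gap.py
```

```text
blank top sc 180 Y [0.0468 0.0676 0.0966]
pad top 40 Y [0.0029 0.0106 0.0129]
blank top 377 Y [0.0488 0.0718 0.0972]
F [-0.72 -0.08  8.38] [-0.3  0.3 -0.8  0.1  0.3] T [0.4919 0.0784 0.0723]
```

>>> send_rows --deltas '[{"dx": 0,"dy": 0,"dz": 0,"rx": 0,"ry": 0,"rz": 0},{"dx": 0,"dy": 0,"dz": 0,"rx": 0,"ry": 0,"rz": 0},{"dx": 0,"dy": 0,"dz": 0,"rx": 0,"ry": 0,"rz": 0},{"dx": 0,"dy": 0,"dz": 0,"rx": 0,"ry": 0,"rz": 0},{"dx": 0,"dy": 0,"dz": 0,"rx": 0,"ry": 0,"rz": 0}]' --jaw 50

```text
clock: 11.33
tcp_pos: [0.4902, 0.0783, 0.0704]
orientation: [0.138, -3.139, -0.0]
contact_force: [-0.5, 0.7, -0.1]
grip_width: 0.0499
gripper_force: 0.0
```

>>> send_rows --deltas '[{"dx": 0,"dy": 0,"dz": 25,"rx": 0,"ry": 0,"rz": 0},{"dx": 0,"dy": 0,"dz": 60,"rx": 0,"ry": 0,"rz": 0},{"dx": 0,"dy": 0,"dz": 95,"rx": 0,"ry": 0,"rz": 0},{"dx": 0,"dy": 0,"dz": 135,"rx": 0,"ry": 0,"rz": 0},{"dx": 0,"dy": 0,"dz": 170,"rx": 0,"ry": 0,"rz": 0}]'

```text
clock: 11.75
tcp_pos: [0.49, 0.078, 0.2424]
orientation: [-0.138, 3.138, -0.0]
contact_force: [1.1, -0.1, -0.9]
grip_width: 0.0498
gripper_force: 0.0
```

>>> send_rows --deltas '[{"dx": 0,"dy": 0,"dz": 0,"rx": 0,"ry": 0,"rz": 0},{"dx": 0,"dy": 0,"dz": 0,"rx": 0,"ry": 0,"rz": 0},{"dx": 0,"dy": 0,"dz": 0,"rx": 0,"ry": 0,"rz": 0},{"dx": 0,"dy": 0,"dz": 0,"rx": 0,"ry": 0,"rz": 0},{"dx": 0,"dy": 0,"dz": 0,"rx": 0,"ry": 0,"rz": 0}]' --jaw 0

```text
clock: 12.17
tcp_pos: [0.4893, 0.0781, 0.2388]
orientation: [0.138, -3.136, 0.002]
contact_force: [-0.2, -0.1, -0.4]
grip_width: -0.0002
gripper_force: 0.0
```

```bash
cat > lev.py <<'E'
from h import *
import sys
a=np.radians(5.1); ex=np.array([np.cos(a),np.sin(a)]); ey=np.array([-np.sin(a),np.cos(a)])
for n in("scene","side","wrist"):
    f=grab(n); P=cloud(f); im=f["frame"]; H,S,V=cv2.split(cv2.cvtColor(im,cv2.COLOR_BGR2HSV))
    z=P[...,2]; Q=P[...,:2]-np.array([.584,.1075]); X=Q@ex; Y=Q@ey
    def s(n_,m): print(n,n_,m.sum(),"X",np.percentile(X[m],[4,50,96]).round(4),"Y",np.percentile(Y[m],[4,50,96]).round(4),"z",np.percentile(z[m],[4,96]).round(4)) if m.any() else print(n,n_,0)
    s("grip",(H>=5)&(H<17)&(S>170)&(abs(X)<.03)&(Y<.05)&(Y>-.2)&(z>.055))
    s("post",((H<6)|(H>174))&(S>150)&(abs(X+.095)<.025)&(z>.088)&(z<.1))
    s("blanktop",(X<.025)&(X>-.035)&(z>.058)&(z<.064)&(Y>.03)&(Y<.098)&(im[...,2]>100))
    cv2.imwrite(f"pics/{sys.argv[1]}_{n}.png",im)
o=r.get_obs(); print(o["clock"],o["tcp_pos"].round(4),o["contact_force"].round(1),o["grip_width"],o["gripper_force"])
print(R.from_rotvec(o["orientation"]).as_matrix().round(3).tolist())
E
python3 lev.py a
```

```text
scene grip 94 X [-0.0057  0.0031  0.0088] Y [-0.0521 -0.0466 -0.0401] z [0.1319 0.177 ]
scene post 29 X [-0.101  -0.0932 -0.0867] Y [-0.0297 -0.0244 -0.0197] z [0.0884 0.0959]
scene blanktop 167 X [-0.0271  0.0039  0.0205] Y [0.0478 0.072  0.0949] z [0.0585 0.0632]
side grip 186 X [-0.0081 -0.0011  0.0056] Y [-0.045  -0.0361 -0.0292] z [0.1345 0.1769]
side post 50 X [-0.101  -0.0948 -0.0889] Y [-0.0239 -0.0153 -0.0102] z [0.089  0.0957]
side blanktop 387 X [-0.0266 -0.0006  0.0202] Y [0.0509 0.0742 0.0964] z [0.0586 0.0632]
wrist grip 0
wrist post 371 X [-0.1025 -0.0961 -0.089 ] Y [-0.0269 -0.0205 -0.014 ] z [0.0924 0.096 ]
wrist blanktop 2078 X [-0.0269 -0.0104  0.0189] Y [0.0492 0.074  0.0966] z [0.0598 0.0622]
12.3167 [0.4898 0.0781 0.2394] [-0.3  0.1  0.3] -0.0003055215995556588 0.0
[[-0.996, -0.088, -0.002], [-0.088, 0.996, -0.001], [0.002, -0.001, -1.0]]
```

View pics/a_wrist.png

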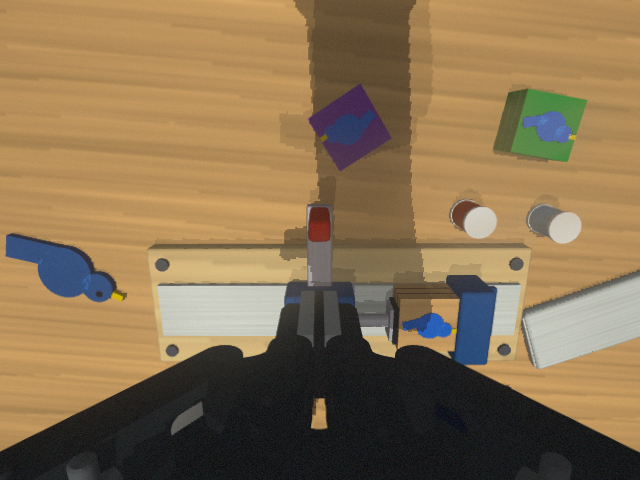

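Pad sits on the blank and the blank against the fixed jaw (pad (392,320), blank (427,320), jaw (474,318)); the lever still stands open. Now approach the lever from the blank side.

>>> send_rows --deltas '[{"dx": 32,"dy": 6,"dz": 0,"rx": 0,"ry": 0,"rz": 0},{"dx": 64,"dy": 12,"dz": 0,"rx": 0,"ry": 0,"rz": 0},{"dx": 95.5,"dy": 18,"dz": 0,"rx": 0,"ry": 0,"rz": 0},{"dx": 95.5,"dy": 18,"dz": -36,"rx": 0,"ry": 0,"rz": 0},{"dx": 95.5,"dy": 18,"dz": -73,"rx": 0,"ry": 0,"rz": 0}]'

```text
clock: 12.73
tcp_pos: [0.5893, 0.097, 0.1677]
orientation: [-0.138, 3.133, 0.001]
contact_force: [-0.5, -0.7, -0.6]
grip_width: 0.0001
gripper_force: 0.0
```

```bash
python3 lev.py b; python3 - <<'E'
import cv2,numpy as np
c=cv2.imread("pics/b_side.png")[170:330,260:400]; d=cv2.imread("pics/b_scene.png")[170:300,260:400]
w=np.zeros((480,800,3),np.uint8); c=cv2.resize(c,None,fx=2.8,fy=2.8); d=cv2.resize(d,None,fx=2.8,fy=2.8); w[:c.shape[0],:392]=c; w[:d.shape[0],400:792]=d; cv2.imwrite("pics/b.png",w)
E
```

```text
scene grip 96 X [-0.0057  0.0035  0.0091] Y [-0.0524 -0.0463 -0.0391] z [0.1318 0.1775]
scene post 30 X [-0.1014 -0.093  -0.0862] Y [-0.0291 -0.0249 -0.0177] z [0.0886 0.0959]
scene blanktop 160 X [-0.0277  0.0027  0.0209] Y [0.05   0.0752 0.0952] z [0.0585 0.0631]
side grip 0
side post 49 X [-0.1011 -0.0948 -0.089 ] Y [-0.024  -0.0157 -0.0106] z [0.0895 0.0969]
side blanktop 386 X [-0.0264 -0.0016  0.0201] Y [0.0505 0.073  0.0962] z [0.0586 0.0627]
wrist grip 1903 X [-0.0086 -0.004   0.0056] Y [-0.0498 -0.0399 -0.0323] z [0.1404 0.1774]
wrist post 1105 X [-0.1016 -0.0945 -0.0876] Y [-0.0271 -0.0201 -0.0131] z [0.0923 0.0962]
wrist blanktop 4931 X [-0.027  -0.0086  0.0207] Y [0.0492 0.0716 0.0967] z [0.0598 0.0622]
12.8833 [0.5834 0.0957 0.1646] [ 0.8 -0.6  0.1] -0.00023586440145932744 0.0
[[-0.996, -0.088, -0.007], [-0.088, 0.996, -0.002], [0.007, -0.002, -1.0]]
```

View pics/b.png

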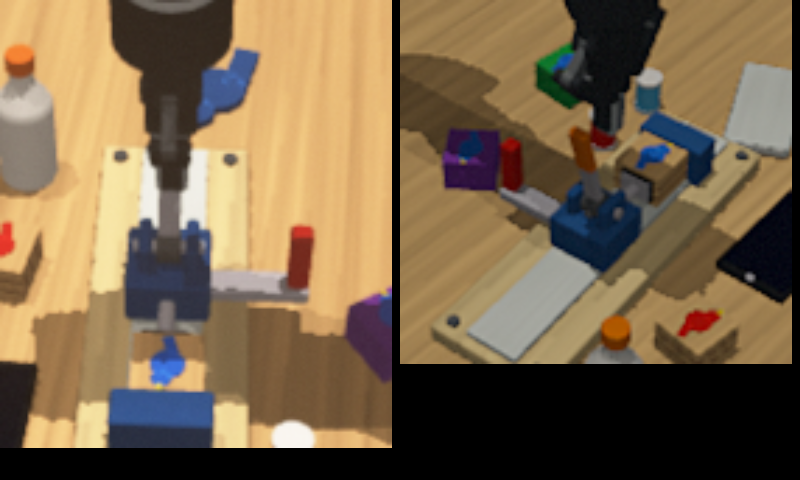

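The fingertips stand just behind the orange grip, in line with it (left (172,190), right (605,115)). Feeling for contact.

>>> send_rows --deltas '[{"dx": 0.2,"dy": -2,"dz": 0,"rx": 0,"ry": 0,"rz": 0},{"dx": 0.4,"dy": -4,"dz": 0,"rx": 0,"ry": 0,"rz": 0},{"dx": 0.6,"dy": -6,"dz": 0,"rx": 0,"ry": 0,"rz": 0},{"dx": 0.7,"dy": -8,"dz": 0,"rx": 0,"ry": 0,"rz": 0}]'

```text
clock: 13.22
tcp_pos: [0.5874, 0.088, 0.1692]
orientation: [-0.138, 3.136, 0.001]
contact_force: [-0.6, -0.3, 0.8]
grip_width: -0.0002
gripper_force: 0.0
```

>>> send_rows --deltas '[{"dx": 0.1,"dy": -1,"dz": 0,"rx": 0,"ry": 0,"rz": 0},{"dx": 0.2,"dy": -2,"dz": 0,"rx": 0,"ry": 0,"rz": 0},{"dx": 0.2,"dy": -2,"dz": 0,"rx": 0,"ry": 0,"rz": 0}]'

```text
clock: 13.47
tcp_pos: [0.5868, 0.086, 0.1678]
orientation: [-0.138, 3.138, 0.0]
contact_force: [-0.2, 0.8, 0.8]
grip_width: 0.0001
gripper_force: 0.0
```

>>> send_rows --deltas '[{"dx": 0.1,"dy": -1,"dz": 0,"rx": 0,"ry": 0,"rz": 0},{"dx": 0.2,"dy": -2,"dz": 0,"rx": 0,"ry": 0,"rz": 0},{"dx": 0.2,"dy": -2,"dz": 0,"rx": 0,"ry": 0,"rz": 0}]'

```text
clock: 13.72
tcp_pos: [0.5868, 0.084, 0.1673]
orientation: [0.138, -3.138, 0.0]
contact_force: [-1.0, -0.4, -0.1]
grip_width: -0.0003
gripper_force: 0.0
```

>>> send_rows --deltas '[{"dx": 0.1,"dy": -1,"dz": 0,"rx": 0,"ry": 0,"rz": 0},{"dx": 0.2,"dy": -2,"dz": 0,"rx": 0,"ry": 0,"rz": 0},{"dx": 0.2,"dy": -2,"dz": 0,"rx": 0,"ry": 0,"rz": 0}]'

```text
clock: 13.97
tcp_pos: [0.5871, 0.082, 0.1673]
orientation: [0.138, -3.139, 0.0]
contact_force: [0.2, 0.3, 0.1]
grip_width: -0.0004
gripper_force: 0.0
```

>>> send_rows --deltas '[{"dx": 0.1,"dy": -1,"dz": 0,"rx": 0,"ry": 0,"rz": 0},{"dx": 0.2,"dy": -2,"dz": 0,"rx": 0,"ry": 0,"rz": 0},{"dx": 0.2,"dy": -2,"dz": 0,"rx": 0,"ry": 0,"rz": 0}]'

```text
clock: 14.22
tcp_pos: [0.5872, 0.0801, 0.1673]
orientation: [0.138, -3.138, 0.0]
contact_force: [1.3, -0.6, -0.1]
grip_width: -0.0
gripper_force: 0.0
```

>>> send_rows --deltas '[{"dx": 0.1,"dy": -1,"dz": 0,"rx": 0,"ry": 0,"rz": 0},{"dx": 0.2,"dy": -2,"dz": 0,"rx": 0,"ry": 0,"rz": 0},{"dx": 0.2,"dy": -2,"dz": 0,"rx": 0,"ry": 0,"rz": 0}]'

```text
clock: 14.47
tcp_pos: [0.5874, 0.0781, 0.1673]
orientation: [0.138, -3.139, -0.0]
contact_force: [-0.1, 0.4, -0.1]
grip_width: 0.0002
gripper_force: 0.1
```

>>> send_rows --deltas '[{"dx": 0.1,"dy": -1,"dz": 0,"rx": 0,"ry": 0,"rz": 0},{"dx": 0.2,"dy": -2,"dz": 0,"rx": 0,"ry": 0,"rz": 0},{"dx": 0.2,"dy": -2,"dz": 0,"rx": 0,"ry": 0,"rz": 0}]'

```text
clock: 14.72
tcp_pos: [0.5877, 0.0761, 0.1673]
orientation: [-0.138, 3.139, 0.0]
contact_force: [-0.9, 0.5, 0.1]
grip_width: 0.0002
gripper_force: 0.3
```

>>> send_rows --deltas '[{"dx": 0.1,"dy": -1,"dz": 0,"rx": 0,"ry": 0,"rz": 0},{"dx": 0.2,"dy": -2,"dz": 0,"rx": 0,"ry": 0,"rz": 0},{"dx": 0.2,"dy": -2,"dz": 0,"rx": 0,"ry": 0,"rz": 0}]'

```text
clock: 14.97
tcp_pos: [0.5879, 0.0741, 0.1673]
orientation: [0.138, -3.139, -0.0]
contact_force: [0.5, 0.0, -0.1]
grip_width: -0.0
gripper_force: 0.4
```

```bash
python3 lev.py c
```

```text
scene grip 94 X [-0.0059  0.0038  0.0089] Y [-0.0586 -0.053  -0.0442] z [0.1301 0.1751]
scene post 28 X [-0.0998 -0.0923 -0.0868] Y [-0.0299 -0.0255 -0.0188] z [0.0888 0.097 ]
scene blanktop 169 X [-0.0266 -0.      0.0212] Y [0.0492 0.0704 0.0944] z [0.0586 0.0629]
side grip 46 X [-0.0082 -0.0014  0.0054] Y [-0.038  -0.035  -0.0327] z [0.1314 0.1431]
side post 45 X [-0.1007 -0.0949 -0.0901] Y [-0.0244 -0.0148 -0.0103] z [0.0889 0.0962]
side blanktop 390 X [-0.0265 -0.0017  0.0201] Y [0.0507 0.0734 0.0962] z [0.0584 0.0627]
wrist grip 1232 X [-0.0083 -0.0024  0.0061] Y [-0.0579 -0.053  -0.048 ] z [0.1697 0.1761]
wrist post 1001 X [-0.1016 -0.0945 -0.0873] Y [-0.0272 -0.0204 -0.0137] z [0.0925 0.0962]
wrist blanktop 5018 X [-0.027  -0.0079  0.0206] Y [0.0489 0.0711 0.0963] z [0.0597 0.0623]
15.1167 [0.5879 0.0742 0.1673] [-0.4  0.8 -0.2] 9.645442476274354e-05 0.3298059606458992
[[-0.996, -0.088, 0.0], [-0.088, 0.996, -0.0], [-0.0, -0.0, -1.0]]
```

Contact made: the grip has moved ~6.5 mm (lever ≈0.08 rad) at low force. Following the arc.

>>> send_rows --deltas '[{"dx": 0.4,"dy": -5,"dz": -2,"rx": 0,"ry": 0,"rz": 0},{"dx": 0.8,"dy": -9,"dz": -4,"rx": 0,"ry": 0,"rz": 0},{"dx": 1.2,"dy": -14,"dz": -6.5,"rx": 0,"ry": 0,"rz": 0},{"dx": 1.7,"dy": -19,"dz": -9.3,"rx": 0,"ry": 0,"rz": 0},{"dx": 2.1,"dy": -23.5,"dz": -12,"rx": 0,"ry": 0,"rz": 0}]'

```text
clock: 15.53
tcp_pos: [0.5905, 0.0501, 0.1556]
orientation: [-0.137, 3.137, 0.0]
contact_force: [-0.4, 2.4, 5.2]
grip_width: -0.0002
gripper_force: 2.6
```

```bash
python3 lev.py d | grep -v side
```

```text
scene grip 65 X [-0.0047  0.0064  0.0092] Y [-0.0855 -0.0777 -0.0595] z [0.1244 0.1614]
scene post 28 X [-0.0999 -0.0917 -0.0864] Y [-0.0313 -0.0253 -0.0203] z [0.0892 0.0967]
scene blanktop 192 X [-0.0275  0.0005  0.0212] Y [0.0477 0.0693 0.0953] z [0.0585 0.0627]
wrist grip 1327 X [-0.0078 -0.0011  0.0064] Y [-0.0842 -0.0784 -0.073 ] z [0.1558 0.1624]
wrist post 1261 X [-0.1014 -0.0942 -0.0871] Y [-0.028  -0.0213 -0.014 ] z [0.0913 0.0961]
wrist blanktop 5337 X [-0.0271 -0.0086  0.0208] Y [0.0483 0.0702 0.0963] z [0.0597 0.0622]
15.6833 [0.5905 0.0501 0.1555] [-0.4  1.1  4.8] 5.953482273486875e-05 2.195217196131125
[[-0.996, -0.087, 0.001], [-0.087, 0.996, 0.0], [-0.001, -0.0, -1.0]]
```

>>> send_rows --deltas '[{"dx": 0.4,"dy": -4.5,"dz": -3.5,"rx": 0,"ry": 0,"rz": 0},{"dx": 0.8,"dy": -8.5,"dz": -7,"rx": 0,"ry": 0,"rz": 0},{"dx": 1.1,"dy": -12.5,"dz": -10.5,"rx": 0,"ry": 0,"rz": 0},{"dx": 1.5,"dy": -17.5,"dz": -16.5,"rx": 0,"ry": 0,"rz": 0},{"dx": 2,"dy": -22.5,"dz": -23.5,"rx": 0,"ry": 0,"rz": 0}]'

```text
clock: 16.1
tcp_pos: [0.5929, 0.0277, 0.1328]
orientation: [-0.138, 3.136, -0.0]
contact_force: [-0.4, -0.3, 6.4]
grip_width: 0.0001
gripper_force: 3.2
```

>>> send_rows --deltas '[{"dx": 0.2,"dy": -2,"dz": -3.5,"rx": 0,"ry": 0,"rz": 0},{"dx": 0.4,"dy": -4,"dz": -7,"rx": 0,"ry": 0,"rz": 0},{"dx": 0.5,"dy": -6,"dz": -11,"rx": 0,"ry": 0,"rz": 0},{"dx": 0.7,"dy": -7.5,"dz": -14.5,"rx": 0,"ry": 0,"rz": 0}]'

```text
clock: 16.43
tcp_pos: [0.5934, 0.0195, 0.1176]
orientation: [-0.137, 3.137, -0.002]
contact_force: [0.7, -1.7, 3.9]
grip_width: -0.0003
gripper_force: 1.4
```

```bash
python3 lev.py e | grep -v side
```

```text
scene grip 80 X [-0.0063  0.0045  0.0097] Y [-0.1206 -0.1086 -0.081 ] z [0.098  0.1139]
scene post 10 X [-0.103  -0.0974 -0.0933] Y [-0.0298 -0.0274 -0.025 ] z [0.0892 0.0953]
scene blanktop 188 X [-0.0267 -0.0008  0.0214] Y [0.048  0.0674 0.0948] z [0.0584 0.0629]
wrist grip 1328 X [-0.0076  0.001   0.0071] Y [-0.1185 -0.11   -0.0732] z [0.098  0.1128]
wrist post 1942 X [-0.1012 -0.0945 -0.0875] Y [-0.0285 -0.0229 -0.015 ] z [0.0894 0.0962]
wrist blanktop 3833 X [-0.0267  0.0006  0.0207] Y [0.0482 0.0586 0.0746] z [0.0597 0.0621]
16.5833 [0.5923 0.0202 0.117 ] [0.1 0.  3.2] 0.00031389262884636454 0.9610521940339822
[[-0.996, -0.087, -0.001], [-0.087, 0.996, -0.001], [0.001, -0.0, -1.0]]
```

>>> send_rows --deltas '[{"dx": 0.1,"dy": -1.5,"dz": -4,"rx": 0,"ry": 0,"rz": 0},{"dx": 0.2,"dy": -2.5,"dz": -8,"rx": 0,"ry": 0,"rz": 0},{"dx": 0.3,"dy": -3.5,"dz": -12,"rx": 0,"ry": 0,"rz": 0},{"dx": 0.3,"dy": -4,"dz": -16,"rx": 0,"ry": 0,"rz": 0},{"dx": 0.3,"dy": -4,"dz": -16,"rx": 0,"ry": 0,"rz": 0}]'

```text
clock: 17.0
tcp_pos: [0.5918, 0.0167, 0.0999]
orientation: [0.138, -3.136, 0.0]
contact_force: [0.0, 0.2, -1.1]
grip_width: -0.0002
gripper_force: 0.0
```

>>> send_rows --deltas '[{"dx": 0,"dy": 0,"dz": 25,"rx": 0,"ry": 0,"rz": 0},{"dx": 0,"dy": 0,"dz": 60,"rx": 0,"ry": 0,"rz": 0},{"dx": 0,"dy": 0,"dz": 95,"rx": 0,"ry": 0,"rz": 0},{"dx": 0,"dy": 0,"dz": 120,"rx": 0,"ry": 0,"rz": 0},{"dx": 0,"dy": 0,"dz": 120,"rx": 0,"ry": 0,"rz": 0}]'

```text
clock: 17.42
tcp_pos: [0.596, 0.0169, 0.227]
orientation: [-0.137, 3.129, 0.002]
contact_force: [1.0, -0.1, -0.1]
grip_width: -0.0001
gripper_force: 0.0
```

```bash
python3 lev.py g; python3 - <<'E'
import cv2,numpy as np
c=cv2.imread("pics/g_side.png")[170:370,220:400]; d=cv2.imread("pics/g_scene.png")[180:330,230:410]
w=np.zeros((460,800,3),np.uint8); c=cv2.resize(c,None,fx=2.2,fy=2.2); d=cv2.resize(d,None,fx=2.2,fy=2.2); w[:c.shape[0],:c.shape[1]]=c; w[:d.shape[0],400:400+d.shape[1]]=d; cv2.imwrite("pics/g.png",w)
E
```

```text
scene grip 130 X [-0.0066  0.0022  0.0088] Y [-0.1266 -0.105  -0.0817] z [0.0704 0.0784]
scene post 28 X [-0.0995 -0.0914 -0.0869] Y [-0.0299 -0.0278 -0.0202] z [0.0892 0.0971]
scene blanktop 189 X [-0.0262 -0.      0.0212] Y [0.0472 0.0692 0.0952] z [0.0585 0.0629]
side grip 107 X [-0.0081 -0.0009  0.006 ] Y [-0.1221 -0.1007 -0.078 ] z [0.073  0.0788]
side post 48 X [-0.1009 -0.0949 -0.089 ] Y [-0.0236 -0.0153 -0.0104] z [0.0884 0.0962]
side blanktop 392 X [-0.0266 -0.0009  0.0202] Y [0.0509 0.0731 0.0955] z [0.0585 0.0628]
wrist grip 1518 X [-0.008  -0.001   0.0069] Y [-0.1237 -0.1017 -0.0796] z [0.0744 0.0786]
wrist post 629 X [-0.1017 -0.0949 -0.0874] Y [-0.0288 -0.0225 -0.0153] z [0.0913 0.0962]
wrist blanktop 4048 X [-0.0266 -0.0031  0.0205] Y [0.0481 0.0707 0.0963] z [0.0597 0.0624]
17.5667 [0.5925 0.017  0.2209] [-0.2  0.1 -1. ] 0.00017900869671532013 0.0
[[-0.996, -0.088, -0.001], [-0.088, 0.996, 0.0], [0.001, 0.0, -1.0]]
```

View pics/g.png

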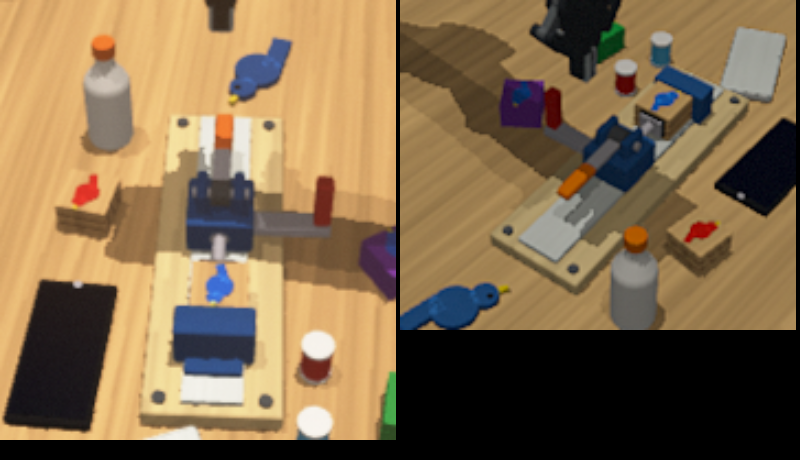

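The lever lies closed, grip level at left (224,130) and right (577,182). The post and blank haven't moved, and the bystanders look to be in place. Handing in.

```bash
python3 -c "
from bench import r
print(r.hand_in())"
```

```text
the job is handed in; nothing more can be done
None
```

I clamped the blank, flipped the orange lever past centre to its stop, released it and handed the job in. The final clamp force was not measured directly, and the hand-in returned no verdict.

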